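# Sleeve the polishing lap's arbor and lift the lap level off its stand

## Task

Only one of the two brass sleeves has a bore wide enough for the steel arbor of the blue polishing lap: guide that sleeve down over the arbor until it rests on the lap's face and let go of it, leaving the narrow-bored sleeve and everything else where they are. Then grip the bare arbor above the sleeve and lift the lap up over its stand, level all the way, with at least 8 cm of air between the lap and the stand. The program finishes while still holding the lap there by the arbor, steady and level, the sleeve in place on it; nothing is put down.

Things in the scene. Friction and masses are not known exactly. Their poses are not given: they have to be found in the camera images.
- lap: Loose round polishing lap lying flat on its stand: disc 150 mm across and 12 mm thick, blue ceramic face on an aluminium back, about 0.55 kg, balanced about its axis. Origin at the centre of the disc's underside, z up along the axis. A bare steel arbor, 14 mm in diameter with a coned tip, is fixed in the middle of the blue face and stands 70 mm above it (face at z = 12 mm, cone from z = 77 mm, tip at z = 82 mm in this frame).
- arbor_grip (a point): Point on the lap's arbor axis 52 mm above the blue face (64 mm above the underside): where to grip the arbor once the sleeve, which covers the lowest 30 mm of it, is on.
- lap_stand: Fixed round oak stand with a cork top 110 mm across, foot 124 mm across, 30 mm high; the lap lies centred on it. Origin at the centre of its underside, on the bench.
- sleeve_wide_center (a point): Centre (half-way up) of the loose plain brass sleeve with the wide bore: 34 mm outside diameter, 30 mm tall, through bore 18 mm, 0.16 kg, standing upright on the bench, z along its bore. This one fits the 14 mm arbor freely.
- sleeve_narrow_center (a point): Centre (half-way up) of the other loose brass sleeve: same outside, 34 mm diameter and 30 mm tall, but its bore is only 9 mm, so it cannot go onto the arbor. Stands upright on the bench; leave it alone.
- dop_stand: Fixed slotted oak stand with four upright brass dop sticks, 90 mm by 200 mm, about 155 mm high over the sticks. Origin at the centre of its underside, long side along its y. An obstacle only.
- dop_pot: Squat brass dop pot, 84 mm across, 50 mm high, black side handle towards its y. Origin at the centre of its underside. Bystander.
- amethyst: Rough amethyst chunk, about 80 mm across, 65 mm high. Origin at the centre of its underside. Bystander.
- quill: Grey cast-iron faceting quill lying along its y, 165 mm long, 65 mm high over its upright screw. Origin at the centre of its underside. Bystander.
- polish_jar: Amber jar with a white cap, 60 mm across, 60 mm high. Origin at the centre of its underside. Bystander.
Not all that is in view belongs to the job. Leave any purple look-alike of the part that bears sleeve_wide_center alone. There is more than one size of the lap; the job needs the smaller.

How it is judged (in metres and radians):
On the way, in this order (a step that is already met when the one before it is completed fails the run):
1. the wide-bored sleeve, still held, has been guided at least half-way down the arbor (its foot within 35 mm of the lap's face) (x of sleeve_wide_center in the frame of lap between -0.006 and 0.006 m and y of sleeve_wide_center in the frame of lap between -0.006 and 0.006 m and z of sleeve_wide_center in the frame of lap below 0.062 m and contact force between the fingers and sleeve_wide above 0.5 N), for 0.05 s.
2. the wide-bored sleeve rests on the lap's face round the arbor, let go, with the lap still on its stand (x of sleeve_wide_center in the frame of lap between -0.006 and 0.006 m and y of sleeve_wide_center in the frame of lap between -0.006 and 0.006 m and z of sleeve_wide_center in the frame of lap below 0.03 m and contact force between the fingers and sleeve_wide below 0.1 N and z of lap in the frame of lap_stand below 0.036 m), for 0.2 s.
At the end, for the whole second after the job is handed in: Fingers hold the lap by its arbor (within 30 mm of the grip point), 75 mm or more above the stand and within 80 mm sideways of it, tilted under 5 degrees, still, touching nothing else; wide sleeve within 3 mm of fully down on it; narrow sleeve upright within 30 mm of its start (x of sleeve_wide_center in the frame of lap between -0.006 and 0.006 m and y of sleeve_wide_center in the frame of lap between -0.006 and 0.006 m and z of sleeve_wide_center in the frame of lap below 0.03 m and z of lap in the frame of lap_stand above 0.105 m and horizontal distance between lap and lap_stand below 0.08 m and angle between lap's own z axis and vertical below 0.09 rad and linear speed of lap below 0.02 m/s and angular speed of lap below 0.1 rad/s and contact force between the fingers and lap above 2 N and distance between the grasp point and arbor_grip below 0.03 m and contact force between each of lap_stand, table and lap below 0.05 N and contact force between table and sleeve_wide below 0.05 N and distance of sleeve_narrow_center from where it was at the start of the episode below 0.03 m and angle between sleeve_narrow_center's own z axis and vertical below 0.2 rad); the arm keeps its last pose, push and grip.
It fails at once if the lap is tilted more than 11 degrees (angle between lap's own z axis and vertical above 0.2 rad).
It fails at once if the lap touches the bench top (contact force between table and lap above 0.1 N).
It fails at once if the narrow sleeve is moved more than 30 mm (distance of sleeve_narrow_center from where it was at the start of the episode above 0.03 m).
It fails at once if a bystander (pot, amethyst, quill or jar) is moved more than 30 mm (distance of any of dop_pot, amethyst, quill, polish_jar from where it was at the start of the episode above 0.03 m).
It also fails if it takes over 48 s, if anything falls off the work surface, if the arm or the gripper's body presses on something with over 40 N, if the wrist force passes 120 N, or if a joint passes its speed limit or range.

## Robot

A 6-joint arm with a two-finger parallel gripper is mounted at the origin on the work surface. World frame = base frame: x ahead of the robot, y to its left, z up, the work surface at z = 0. Lengths are in mm, angles in rad, forces in N, time in s.
With the tool pointing down it reaches from about 350 to 975 mm from the base axis. Payload 7.1 kg.
Tool frame: the origin (TCP) lies midway between the tips of the shut fingers; the grasp point (between the pads) lies 19 mm behind it; z points along the fingers, x is the direction in which the jaws open and shut, and the axes are right-handed (so a half turn about z gives the same grasp; the last joint's range is limited). The gripper opens to 88 mm and grips with 3 to 60 N. Pads are 20 mm wide; open, the fingers measure 115 mm over their backs; the gripper's body (75 mm by 178 mm) begins 61 mm behind the grasp point.
Start: joints at [1.247, 0.423, 1.63, -0, 1.089, -0.019], TCP at [187.532, 596.185, 222.675] pointing down, gripper open.
Joint ranges: [-3, 3], [-0.9, 2.11], [0.09, 2.58], [-1.31, 4.45], [0.11, 2.69], [-2.54, 2.54]. Speed limits (rad/s): [2.39, 2.39, 3.01, 3.14, 3.14, 3.14].

## Interface

Orientations are given as a rotation vector (axis times angle).
In Python, from workcell import telemetry, imaging, ticket gives the robot as it stands.
- The arm moves only by the tool jog_arm, never from a script. Its arguments are lists of equal length, an entry for each row: "travel": the shift along the world's x, y, z in units of 400 mm (1.0 is 400 mm), a list of three; "dr": the turn, a rotation vector about the world's x, y, z in units of 90 degrees (1.0 is 90 degrees), a list of three. In form: {"travel": [[tx, ty, tz], ...], "dr": [[wx, wy, wz], ...]}. A call has exactly 10 rows; each row is the pose to reach, as a shift and turn from the pose measured when the call began; what a row does not reach only later rows make up. A row lasts 1/10 s, in which the tool goes at most 50 mm and 8.59 degrees, less where a joint would pass 70% of its speed; a pose out of reach is approached as far as the arm can. A call with a number of a shift or a turn outside -1 to 1 is refused whole. A call with a gripper value outside its range is refused whole. "hand" is the opening, from -1 (shut) to 1 (fully open), set as the call begins (left out, the last holds). The fingers move at their own pace and stop on an object; the grip force is fixed at half the most. Time passes only in rows, so rows that repeat a pose let the fingers close, or fill a call up. It gives the time, the measured TCP pose, the force and the opening at its end, in the units of the state.
- telemetry.get_obs(): the state, without advancing time (a new reading comes with each control period).
- imaging.get_image(name): name is "scene" or "top" or "wrist"; returns a dict with "pixels" (384x512x3 uint8, red, green, blue), "range_z" (384x512 float32, mm along the optical axis (not along the pixel's ray), 0 where there is no reading), "fx", "fy", "cx", "cy" (pixels), "extrinsics" (4x4, takes a point from world to camera coordinates). Camera axes: x right, y down, z forward; pixel columns grow to the right and rows downward; lengths in mm; the calibration is good to about 2 mm. A picture is of the moment at which its call begins.
- ticket.close_job(): hands the job in, once; it reports no verdict.
The state is a dict: "t": time; "qpos": joint angles; "qvel": joint speeds; "joint_torque": joint torques, N m; "ee_pos": TCP position; "orientation": TCP orientation; "ft_force": force on the tool from outside, world axes, zero at the start; "moment": the same for the moment, N m; "width": finger opening in mm.
Only numpy, scipy, OpenCV 4.12 (cv2) and the standard library are available. Lean on these libraries where they do the work, as an engineer would, in place of code of your own. Each camera call takes 0.05 s, during which the arm holds its last target. There are 200 camera calls.

## Working session

There is one attempt and no reset: what is moved stays moved. The work goes in short steps, Python scripts to look and compute and a tool call to move; the robot and the scene stay as the last step left them, time stands still between calls to the robot, and variables do not carry over. Pictures are saved under pics/ and viewed, about 8 in all and at most 12, crops included, and the job is handed in when it is done.

Besides the shell and the picture viewer there is one more tool, called after ">>>" by a JSON object that holds its "name" and its "arguments". jog_arm: Moves the arm, as the interface text tells. Its arguments: {"type":"object","properties":{"travel":{"type":"array"},"dr":{"type":"array"},"hand":{"type":"number"}},"required":["travel","dr"]}

```bash
mkdir -p pics; cat > h.py <<'E'
import numpy as np, cv2, pickle
from workcell import telemetry, imaging, ticket
def grab(n,tag):
    d=imaging.get_image(n); pickle.dump(d,open(f'pics/{tag}.pkl','wb'))
    cv2.imwrite(f'pics/{tag}.png',cv2.cvtColor(d['pixels'],cv2.COLOR_RGB2BGR)); return d
def ray(d,u,v,z):
    E=np.array(d['extrinsics']);R,t=E[:3,:3],E[:3,3];c=-R.T@t
    r=R.T@np.array([(u-d['cx'])/d['fx'],(v-d['cy'])/d['fy'],1]); return c+r*(z-c[2])/r[2]
def cloud(d):
    E=np.array(d['extrinsics']);R,t=E[:3,:3],E[:3,3];z=d['range_z']
    v,u=np.indices(z.shape);p=np.dstack([(u-d['cx'])/d['fx']*z,(v-d['cy'])/d['fy']*z,z])
    return (p-t)@R
E
python3 - <<'E'
from h import *
for n in('scene','top'):
    d=grab(n,n+'0'); E=np.array(d['extrinsics']); print(n,d['fx'],(-E[:3,:3].T@E[:3,3]).round(),E[:3,:3].round(3).tolist())
a=cv2.imread('pics/scene0.png');b=cv2.imread('pics/top0.png')
cv2.imwrite('pics/b0.png',np.vstack([a,b])[:, :]) 
print(telemetry.get_obs())
E
```

```text
scene 435.63215766038013 [1100. -228.  985.] [[0.409, 0.913, 0.003], [0.75, -0.335, -0.57], [-0.519, 0.235, -0.822]]
top 412.3189077548149 [ 381.   15. 1048.] [[0.019, -1.0, 0.01], [-0.985, -0.02, -0.169], [0.169, -0.006, -0.986]]
{'t': 0.1, 'qpos': array([ 1.24704386e+00,  4.23768900e-01,  1.63058102e+00, -2.09227779e-05,
        1.08857467e+00, -1.90196834e-02]), 'qvel': array([-0.0010206 , -0.00196272, -0.00121055, -0.00015382, -0.00030533,
        0.000274  ]), 'joint_torque': array([ 2.70722130e-04, -5.45612919e+01, -2.74324840e+01,  6.46235724e-02,
        1.88280962e-02, -2.69373388e-06]), 'ee_pos': array([187.36401172, 595.75203215, 221.98941555]), 'orientation': array([ 2.53222996e+00,  1.85808954e+00, -1.69284810e-03]), 'ft_force': array([-0.2295602 , -0.02822205, -0.34551031]), 'moment': array([ 0.02509471, -0.02005411,  0.03231582]), 'width': 87.73756121905517}
```

View pics/top0.png

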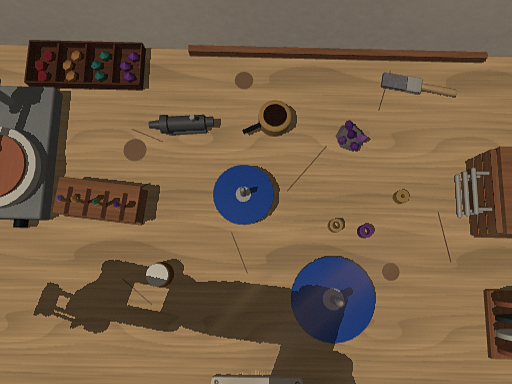

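View pics/scene0.png

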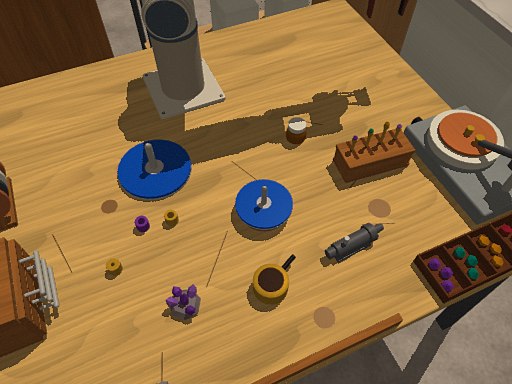

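The top view shows the small lap at about (243,195) and the large one at (333,299). The brass sleeves are at (336,225) and (402,196), with the purple look-alike at (366,231). In the scene view, the sleeves are at (171,217) and (113,266). Next I'll zoom in and measure.

```bash
python3 - <<'E'
from h import *
L=lambda t:pickle.load(open(f'pics/{t}.pkl','rb'))
T,S=L('top0'),L('scene0')
def crop(d,u,v,r=20): return cv2.resize(d['pixels'][v-r:v+r,u-r:u+r],(380,380),interpolation=cv2.INTER_CUBIC)
cv2.imwrite('pics/z0.png',cv2.cvtColor(np.vstack([np.hstack([crop(T,336,225),crop(T,402,196)]),np.hstack([crop(S,171,217),crop(S,113,266)])])[:, :],cv2.COLOR_RGB2BGR))
im=cv2.imread('pics/z0.png');cv2.imwrite('pics/z0.png',cv2.resize(im,(600,600)))
for n,d,pts in(('top',T,[(336,225),(402,196),(366,231)]),('scene',S,[(171,217),(113,266),(142,223)])):
    P=cloud(d);hsv=cv2.cvtColor(d['pixels'],cv2.COLOR_RGB2HSV)
    for u,v in pts:
        s=(slice(v-16,v+16),slice(u-16,u+16));p=P[s].reshape(-1,3)
        q=p[(p[:,2]>25)&(p[:,2]<36)];print(n,(u,v),len(q),q.mean(0).round(1),((q.max(0)+q.min(0))/2).round(1),np.ptp(q,axis=0).round(1))
        bore=p[(p[:,2]<22)&(np.hypot(*(p[:,:2]-q.mean(0)[:2]).T)<11)];print('  bore px',len(bore))
    m=cv2.inRange(hsv,(100,130,40),(125,255,255))
    for c in cv2.findContours(m,0,2)[0]:
        if cv2.contourArea(c)<800: continue
        e=cv2.fitEllipse(cv2.convexHull(c));x=ray(d,*e[0],42);print(n,'lap',np.round(e,1) if 0 else e,x.round(1))
        p=P.reshape(-1,3);q=p[(np.hypot(*(p[:,:2]-x[:2]).T)<45)]
        print('  face z',np.median(q[:,2]).round(1));k=q[(q[:,2]>60)&(q[:,2]<125)];print('  arbor',len(k),k.mean(0).round(1) if len(k) else'',k[:,2].max() if len(k) else '')
E
```

```text
top (336, 225) 109 [ 472.  -187.3   29.4] [ 472.2 -187.1   29.2] [30.2 32.8  8.4]
  bore px 35
top (402, 196) 133 [ 548.7 -354.4   29.4] [ 548.3 -354.6   29.3] [30.7 32.4  8.3]
  bore px 7
top (366, 231) 114 [ 459.  -260.7   29.2] [ 459.8 -261.1   29.9] [32.3 33.   9.2]
  bore px 34
top lap ((346.4136047363281, 315.84783935546875), (40.25587844848633, 74.72864532470703), 48.636451721191406) [ 256.9 -207.    42. ]
  face z 16.1
  arbor 29 [ 288.9 -181.4  106.4] 113.715349320091
top lap ((316.15655517578125, 276.9637145996094), (29.42841339111328, 69.46696472167969), 49.373104095458984) [ 345.4 -136.    42. ]
  face z 16.0
  arbor 0  
top lap ((242.9388427734375, 194.25082397460938), (58.78285217285156, 60.03467559814453), 85.73683166503906) [542.3  44.2  42. ]
  face z 42.2
  arbor 47 [540.5  43.8  99.5] 114.18195797374801
scene (171, 217) 97 [ 474.2 -190.    28.9] [ 472.9 -189.6   29.3] [35.7 32.8  8.6]
  bore px 14
scene (113, 266) 145 [ 550.5 -357.3   29.2] [ 548.7 -356.9   29. ] [34.5 32.2  7.8]
  bore px 4
scene (142, 223) 98 [ 460.8 -262.8   29. ] [ 460.5 -262.9   29.9] [34.4 32.8  8.6]
  bore px 15
scene lap ((263.4296875, 203.70799255371094), (48.852928161621094, 57.168270111083984), 91.12175750732422) [547.6  39.8  42. ]
  face z 41.8
  arbor 70 [547.   40.8  90.6] 115.74144393529792
scene lap ((153.81666564941406, 168.65330505371094), (57.45472717285156, 74.07840728759766), 76.06080627441406) [ 322.1 -185.8   42. ]
  face z 16.8
  arbor 112 [ 298.3 -181.8   89.9] 114.40406481955253
```

View pics/z0.png

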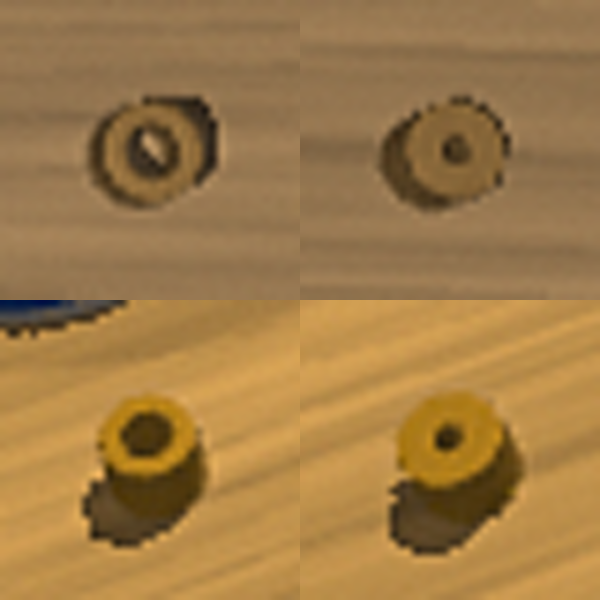

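The wide sleeve is at about (472,-188): its bore is clearly larger in both zoomed views. The narrow one is at (549,-356) and the lap axis is at about (543,42). The purple sleeve sits 73 mm away in -y, so I'll set the jaws along x.

>>> {"name": "jog_arm", "arguments": {"travel": [[0.05, -0.1, 0], [0.1, -0.2, 0], [0.15, -0.3, 0], [0.2, -0.4, 0], [0.25, -0.5, 0], [0.3, -0.6, 0], [0.35, -0.7, 0], [0.4, -0.8, 0], [0.45, -0.9, 0], [0.47, -0.975, 0]], "dr": [[0, 0, -0.05], [0, 0, -0.1], [0, 0, -0.15], [0, 0, -0.2], [0, 0, -0.25], [0, 0, -0.3], [0, 0, -0.35], [0, 0, -0.4], [0, 0, -0.42], [0, 0, -0.42]], "hand": 0.4}}

```text
t: 1.1
ee_pos: [376.4, 203.6, 222.0]
orientation: [2.999, 0.934, -0.001]
ft_force: [-0.0, 0.5, 0.3]
width: 61.3
```

>>> {"name": "jog_arm", "arguments": {"travel": [[0.03, -0.1, 0], [0.06, -0.2, 0], [0.1, -0.3, 0], [0.13, -0.4, 0], [0.16, -0.5, 0], [0.2, -0.6, 0], [0.22, -0.7, 0], [0.24, -0.8, 0], [0.24, -0.9, -0.05], [0.24, -0.96, -0.1]], "dr": [[0, 0, -0.05], [0, 0, -0.1], [0, 0, -0.15], [0, 0, -0.2], [0, 0, -0.25], [0, 0, -0.3], [0, 0, -0.35], [0, 0, -0.38], [0, 0, -0.386], [0, 0, -0.386]]}}

```text
t: 2.1
ee_pos: [472.7, -183.1, 181.8]
orientation: [3.14, -0.006, 0.001]
ft_force: [0.4, 0.2, -0.5]
width: 61.5
```

```bash
cat > st.py <<'E'
from h import *
from scipy.spatial.transform import Rotation as Ro
o=telemetry.get_obs();M=Ro.from_rotvec(o['orientation']).as_matrix()
print('t',o['t'],o['ee_pos'].round(1),'x',M[:,0].round(4),'z',M[:,2].round(4),'w',round(o['width'],1),'F',o['ft_force'].round(1))
E
python3 - <<'E'
from st import *
d=grab('wrist','w1');E=np.array(d['extrinsics']);print((-E[:3,:3].T@E[:3,3]).round(),E[:3,:3].round(2).tolist(),d['fx'])
P=cloud(d).reshape(-1,3)
for n,c,(a,b) in(('wide',(472.5,-188.5),(26,34)),('purple',(460,-262),(26,34)),('lap arbor',(543,42),(85,120))):
    q=P[(np.hypot(*(P[:,:2]-c).T)<26)&(P[:,2]>a)&(P[:,2]<b)]
    if len(q): print(n,len(q),q.mean(0).round(1),((q.max(0)+q.min(0))/2).round(1),np.ptp(q,axis=0).round(1), cv2.minEnclosingCircle(q[:,:2].astype(np.float32)))
E
```

```text
t 2.1 [ 472.7 -183.1  181.8] x [ 1.e+00 -4.e-03  5.e-04] z [ 5.0e-04 -1.3e-03 -1.0e+00] w 61.5 F [ 0.4  0.2 -0.5]
[ 473. -117.  345.] [[1.0, -0.0, 0.0], [-0.0, -0.97, 0.25], [-0.0, -0.25, -0.97]] 273.78326572598843
wide 449 [ 471.7 -190.2   30.7] [ 471.6 -191.3   29.5] [32.  33.6  6.7] ((471.8070373535156, -191.29302978515625), 17.121023178100586)
purple 413 [ 458.8 -263.7   30.4] [ 459.3 -264.6   29.5] [32.7 33.3  6.9] ((458.84478759765625, -264.55206298828125), 16.84391212463379)
```

View pics/w1.png

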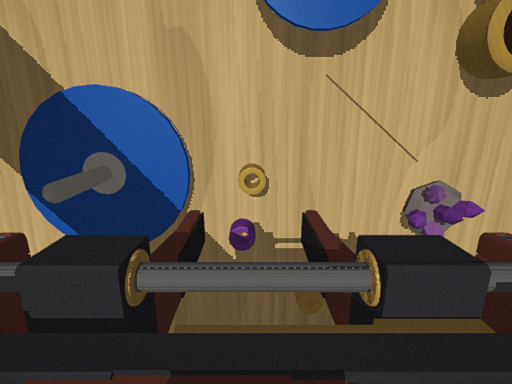

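In the wrist view the wide sleeve is at (251,180) with the purple one at (242,234), outside the fingers' path. I'll descend and grip.

>>> {"name": "jog_arm", "arguments": {"travel": [[-0.001, -0.016, -0.08], [-0.001, -0.016, -0.16], [-0.001, -0.016, -0.24], [-0.001, -0.016, -0.3], [-0.001, -0.016, -0.35], [-0.001, -0.016, -0.39], [-0.001, -0.016, -0.42], [-0.001, -0.016, -0.435], [-0.001, -0.016, -0.442], [-0.001, -0.016, -0.442]], "dr": [[0, 0, 0], [0, 0, 0], [0, 0, 0], [0, 0, 0], [0, 0, 0], [0, 0, 0], [0, 0, 0], [0, 0, 0], [0, 0, 0], [0, 0, 0]]}}

```text
t: 3.15
ee_pos: [470.8, -190.6, 2.0]
orientation: [3.141, -0.007, -0.006]
ft_force: [-1.0, 0.4, 0.5]
width: 61.5
```

>>> {"name": "jog_arm", "arguments": {"travel": [[0, 0, 0], [0, 0, 0], [0, 0, 0], [0, 0, 0], [0, 0, 0], [0, 0, 0], [0, 0, 0], [0, 0, 0], [0, 0, 0], [0, 0, 0]], "dr": [[0, 0, 0], [0, 0, 0], [0, 0, 0], [0, 0, 0], [0, 0, 0], [0, 0, 0], [0, 0, 0], [0, 0, 0], [0, 0, 0], [0, 0, 0]], "hand": -1}}

```text
t: 4.15
ee_pos: [471.1, -190.7, 2.3]
orientation: [3.141, -0.007, -0.005]
ft_force: [-0.3, 0.3, 5.7]
width: 33.3
```

>>> {"name": "jog_arm", "arguments": {"travel": [[0, 0, 0.05], [0, 0, 0.12], [0, 0, 0.2], [0, 0, 0.3], [0.02, 0.07, 0.39], [0.05, 0.17, 0.42], [0.09, 0.29, 0.42], [0.12, 0.4, 0.42], [0.15, 0.5, 0.42], [0.181, 0.582, 0.42]], "dr": [[0, 0, 0], [0, 0, 0], [0, 0, 0], [0, 0, 0], [0, 0, 0], [0, 0, 0], [0, 0, 0], [0, 0, 0], [0, 0, 0], [0, 0, 0]]}}

```text
t: 5.15
ee_pos: [543.1, 44.3, 169.9]
orientation: [3.141, -0.005, -0.007]
ft_force: [0.5, -0.4, -1.5]
width: 33.0
```

```bash
python3 - <<'E'
import time
from st import *
ds={n:grab(n,n[0]+'2') for n in('top','scene','wrist')}
a=cv2.imread('pics/w2.png');b=cv2.imread('pics/s2.png')[110:270,170:370];c=cv2.imread('pics/t2.png')[130:250,170:320]
cv2.imwrite('pics/m2.png',np.vstack([cv2.resize(a[100:],(800,444)[0:2]) [:,:][0:290],np.hstack([cv2.resize(b,(400,310)),cv2.resize(c,(400,310))])]))
o=telemetry.get_obs();x=o['ee_pos'];print(x)
for n,d in ds.items():
    P=cloud(d).reshape(-1,3)
    for nm,ctr,r,a,b in(('arbor',(543.5,42.5),20,60,116),('sleeve',x[:2],22,160,205)):
        q=P[(np.hypot(*(P[:,:2]-ctr).T)<r)&(P[:,2]>a)&(P[:,2]<b)]
        if len(q)>3: print(n,nm,len(q),q.mean(0).round(1),q.min(0).round(1),q.max(0).round(1))
E
```

```text
t 5.15 [543.1  44.3 169.9] x [ 1.     -0.0033 -0.0042] z [-4.2e-03 -7.0e-04 -1.0e+00] w 33.0 F [ 0.5 -0.4 -1.5]
[543.40362485  43.80263278 169.77780464]
scene arbor 70 [547.1  40.9  90.6] [540.2  35.8  60.1] [551.4  48.2 113.3]
scene sleeve 62 [549.2  35.7 184.9] [523.4  32.3 168.2] [562.5  41.5 199.8]
wrist arbor 256 [542.1  46.2  93.6] [535.3  41.2  60.1] [548.7  48.5 113.3]
wrist sleeve 3500 [544.   49.1 192.3] [524.5  33.4 169.8] [562.9  62.3 204.9]
```

View pics/m2.png

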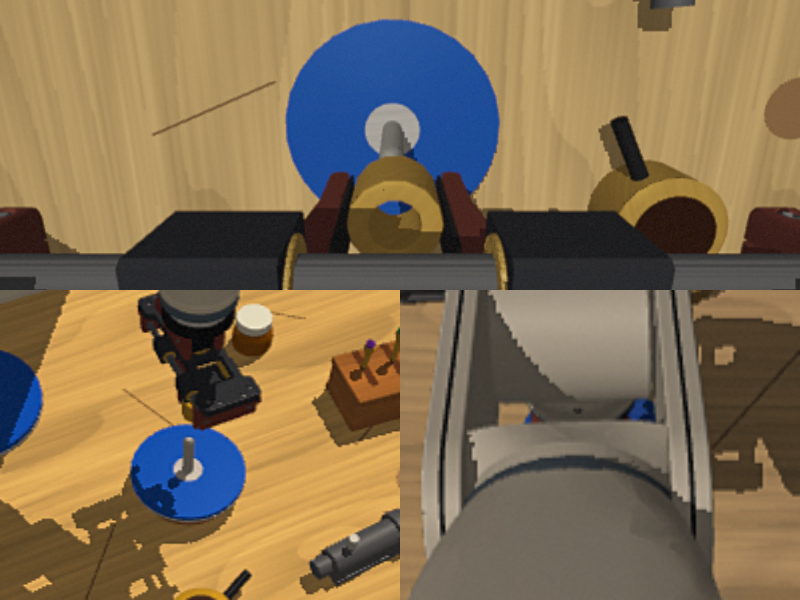

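The wrist view shows the held sleeve directly above the arbor region, with the arbor at about (390,140) in the montage and the sleeve at (395,205). I'll fit circles of known radius to both cylinders in the same camera.

```bash
cat > fit.py <<'E'
from h import *
from scipy.optimize import least_squares
def cyl(d,c,r,R,z0,z1,brass):
    P=cloud(d);hsv=cv2.cvtColor(d['pixels'],cv2.COLOR_RGB2HSV)
    m=(hsv[...,0]>14)&(hsv[...,0]<30)&(hsv[...,1]>110) if brass else (hsv[...,1]<70)
    m&=(np.hypot(*(P[...,:2]-c).transpose(2,0,1))<r)&(P[...,2]>z0)&(P[...,2]<z1)
    q=P[m]
    if len(q)<10: return len(q),None
    f=least_squares(lambda p:np.hypot(*(q[:,:2]-p).T)-R,c,loss='soft_l1')
    return len(q),f.x.round(1),np.abs(f.fun).mean().round(2)
E
python3 - <<'E'
from fit import *
for n in 'sw':
    d=pickle.load(open(f'pics/{n}2.pkl','rb'))
    print(n,'arbor',cyl(d,(543.5,42.5),14,7,62,106,False),'sleeve',[cyl(d,(543.2,44),22,17,a,b,True) for a,b in((169,182),(182,194))])
    # top-ring of sleeve outer/bore in wrist
E
```

```text
s arbor (41, array([542.3,  42.6]), np.float64(0.73)) sleeve [(17, array([546.1,  49.8]), np.float64(0.56)), (20, array([546.2,  49.9]), np.float64(0.65))]
w arbor (162, array([542.,  41.]), np.float64(0.14)) sleeve [(457, array([551.2,  49.9]), np.float64(3.37)), (667, array([550.7,  50.2]), np.float64(3.61))]
```

```bash
python3 - <<'E'
from fit import *
d=pickle.load(open('pics/w2.pkl','rb'));P=cloud(d);hsv=cv2.cvtColor(d['pixels'],cv2.COLOR_RGB2HSV)
m=(hsv[...,0]>14)&(hsv[...,0]<30)&(hsv[...,1]>90)&(np.hypot(*(P[...,:2]-(543,46)).transpose(2,0,1))<24)
for a in range(164,208,4):
    q=P[m&(P[...,2]>a)&(P[...,2]<=a+4)]
    if len(q)<5: continue
    o=q[(q[:,1]>52)]
    f=least_squares(lambda p:np.hypot(*(o[:,:2]-p).T)-17,(543,44),loss='soft_l1') if len(o)>8 else None
    print(a,len(q),q.min(0).round(1),q.max(0).round(1),(len(o),f.x.round(1),np.abs(f.fun).mean().round(2)) if f else'')
ring=P[m&(P[...,2]>193)]
E
```

```text
168 27 [536.7  35.6 170.1] [552.2  61.6 172. ] (14, array([544.4,  44.6]), np.float64(0.16))
172 154 [527.8  35.8 172. ] [561.   62.1 176. ] (80, array([544.4,  44.7]), np.float64(0.16))
176 183 [527.8  35.8 176. ] [561.1  62.1 180. ] (103, array([544.4,  44.8]), np.float64(0.17))
180 193 [529.3  35.7 180. ] [560.9  62.  184. ] (102, array([544.4,  44.7]), np.float64(0.15))
184 217 [527.7  33.4 184. ] [561.   62.2 188. ] (110, array([544.4,  44.7]), np.float64(0.18))
188 239 [527.7  33.8 188.1] [561.2  62.2 192. ] (120, array([544.4,  44.7]), np.float64(0.18))
192 267 [527.8  34.4 192. ] [561.1  62.2 196. ] (138, array([544.4,  44.7]), np.float64(0.2))
196 1741 [527.8  34.3 196.1] [561.1  62.3 199.9] (720, array([544.4,  41.8]), np.float64(1.74))
200 8 [532.6  40.3 200. ] [552.5  59.  200.4]
```

In the wrist frame the sleeve axis is at (544.4,44.7) and the arbor axis at (542.0,41.0). I'll correct for that, lower to just above the tip and check again.

>>> {"name": "jog_arm", "arguments": {"travel": [[-0.006, -0.009, -0.02], [-0.006, -0.009, -0.05], [-0.006, -0.009, -0.08], [-0.006, -0.009, -0.1], [-0.006, -0.009, -0.115], [-0.006, -0.009, -0.12], [-0.006, -0.009, -0.12], [-0.006, -0.009, -0.12], [-0.006, -0.009, -0.12], [-0.006, -0.009, -0.12]], "dr": [[0, 0, 0], [0, 0, 0], [0, 0, 0], [0, 0, 0], [0, 0, 0], [0, 0, 0], [0, 0, 0], [0, 0, 0], [0, 0, 0], [0, 0, 0]]}}

```text
t: 6.3
ee_pos: [541.3, 40.2, 122.2]
orientation: [3.141, -0.001, -0.005]
ft_force: [1.2, -0.9, -1.5]
width: 32.6
```

```bash
cat > rel.py <<'E'
import sys
from st import *
from fit import *
tag=sys.argv[1]
d=grab('wrist','w'+tag);s=grab('scene','s'+tag);x=o['ee_pos']
P=cloud(d);hsv=cv2.cvtColor(d['pixels'],cv2.COLOR_RGB2HSV)
m=(hsv[...,0]>14)&(hsv[...,0]<30)&(hsv[...,1]>90)&(np.hypot(*(P[...,:2]-x[:2]).transpose(2,0,1))<26)
q=P[m&(P[...,1]>x[1]+8)&(P[...,2]>x[2]+4)&(P[...,2]<x[2]+24)]
f=least_squares(lambda p:np.hypot(*(q[:,:2]-p).T)-17,x[:2],loss='soft_l1')
print('sleeve',len(q),f.x.round(1),np.abs(f.fun).mean().round(2))
print('arbor w',[cyl(d,(542,42),14,7,a,b,False) for a,b in((60,75),(75,90),(90,106))],'s',cyl(s,(542.5,42.5),14,7,62,106,False))
E
python3 rel.py 3; python3 - <<'E'
import cv2,numpy as np
a=cv2.imread('pics/w3.png')[100:300,130:390];b=cv2.imread('pics/s3.png')[120:250,200:330]
cv2.imwrite('pics/m3.png',np.hstack([cv2.resize(a,(460,400)),cv2.resize(b,(340,400))]))
E
```

```text
t 6.3 [541.3  40.2 122.2] x [ 1.0e+00 -9.0e-04 -3.2e-03] z [-3.2e-03 -8.0e-04 -1.0e+00] w 32.6 F [ 1.2 -0.9 -1.5]
sleeve 525 [541.3  39.5] 0.18
arbor w [(73, array([542.,  41.]), np.float64(0.12)), (85, array([542.1,  41. ]), np.float64(0.13)), (20, array([542.1,  41. ]), np.float64(0.13))] s (26, array([542.5,  43.1]), np.float64(0.83))
```

View pics/m3.png

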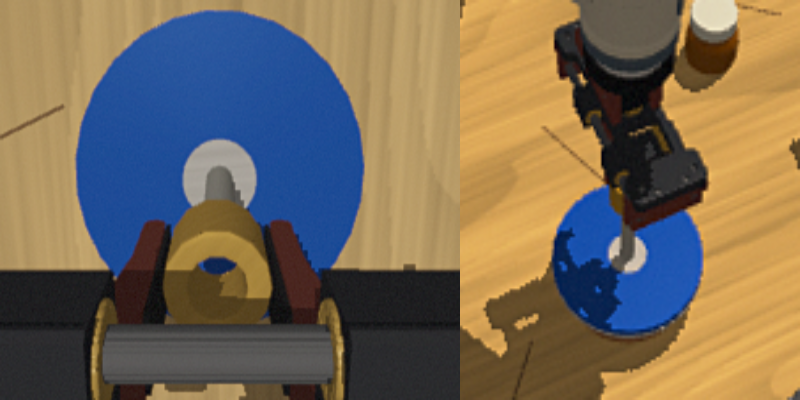

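The sleeve is at (541.3,39.5) and the arbor at (542.05,41.0). I'll apply +0.8/+1.5 mm and enter gently past the cone.

>>> {"name": "jog_arm", "arguments": {"travel": [[0.002, 0.004, 0], [0.002, 0.004, 0], [0.002, 0.004, -0.006], [0.002, 0.004, -0.013], [0.002, 0.004, -0.02], [0.002, 0.004, -0.028], [0.002, 0.004, -0.035], [0.002, 0.004, -0.042], [0.002, 0.004, -0.045], [0.002, 0.004, -0.045]], "dr": [[0, 0, 0], [0, 0, 0], [0, 0, 0], [0, 0, 0], [0, 0, 0], [0, 0, 0], [0, 0, 0], [0, 0, 0], [0, 0, 0], [0, 0, 0]]}}

```text
t: 7.4
ee_pos: [541.8, 41.8, 103.8]
orientation: [3.141, -0.001, -0.006]
ft_force: [0.4, 0.4, -1.4]
width: 33.2
```

```bash
python3 rel.py 4
```

```text
t 7.4 [541.8  41.8 103.8] x [ 1.0e+00 -9.0e-04 -3.9e-03] z [-3.9e-03 -8.0e-04 -1.0e+00] w 33.2 F [ 0.4  0.4 -1.4]
sleeve 518 [541.8  41.1] 0.17
arbor w [(54, array([542.1,  41. ]), np.float64(0.16)), (0, None), (2, None)] s (11, array([544.3,  44.1]), np.float64(1.0))
```

Aligned to 0.3 mm with no contact force. I'll lower nearly to the face, holding briefly.

>>> {"name": "jog_arm", "arguments": {"travel": [[0, 0, -0.015], [0, 0, -0.03], [0, 0, -0.045], [0, 0, -0.06], [0, 0, -0.075], [0, 0, -0.09], [0, 0, -0.105], [0, 0, -0.12], [0, 0, -0.135], [0, 0, -0.138]], "dr": [[0, 0, 0], [0, 0, 0], [0, 0, 0], [0, 0, 0], [0, 0, 0], [0, 0, 0], [0, 0, 0], [0, 0, 0], [0, 0, 0], [0, 0, 0]]}}

```text
t: 8.5
ee_pos: [541.6, 41.8, 48.1]
orientation: [3.141, -0.001, -0.007]
ft_force: [-0.5, -0.6, -1.8]
width: 33.0
```

```bash
python3 st.py
```

```text
t 8.5 [541.6  41.8  48.1] x [ 1.0e+00 -8.0e-04 -4.5e-03] z [-4.5e-03 -9.0e-04 -1.0e+00] w 33.0 F [-0.5 -0.6 -1.8]
```

>>> {"name": "jog_arm", "arguments": {"travel": [[0, 0, -0.002], [0, 0, -0.004], [0, 0, -0.006], [0, 0, -0.007], [0, 0, -0.007], [0, 0, -0.007], [0, 0, -0.007], [0, 0, -0.007], [0, 0, -0.007], [0, 0, -0.007]], "dr": [[0, 0, 0], [0, 0, 0], [0, 0, 0], [0, 0, 0], [0, 0, 0], [0, 0, 0], [0, 0, 0], [0, 0, 0], [0, 0, 0], [0, 0, 0]]}}

```text
t: 9.5
ee_pos: [541.5, 41.8, 45.3]
orientation: [3.141, -0.001, -0.007]
ft_force: [0.7, 0.4, -1.3]
width: 33.2
```

>>> {"name": "jog_arm", "arguments": {"travel": [[0, 0, 0], [0, 0, 0], [0, 0, 0], [0, 0, 0], [0, 0, 0], [0, 0, 0], [0, 0, 0], [0, 0, 0], [0, 0, 0], [0, 0, 0]], "dr": [[0, 0, 0], [0, 0, 0], [0, 0, 0], [0, 0, 0], [0, 0, 0], [0, 0, 0], [0, 0, 0], [0, 0, 0], [0, 0, 0], [0, 0, 0]], "hand": 0.2}}

```text
t: 10.5
ee_pos: [541.6, 41.8, 45.3]
orientation: [3.141, -0.001, -0.007]
ft_force: [-0.5, -0.3, 0.1]
width: 52.5
```

```bash
python3 rel.py 5; python3 - <<'E'
import cv2,numpy as np
a=cv2.imread('pics/w5.png')[100:300,130:390];b=cv2.imread('pics/s5.png')[120:250,200:330]
cv2.imwrite('pics/m5.png',np.hstack([cv2.resize(a,(460,400)),cv2.resize(b,(340,400))]))
E
```

```text
t 10.5 [541.6  41.8  45.3] x [ 1.0e+00 -8.0e-04 -4.5e-03] z [-4.5e-03 -9.0e-04 -1.0e+00] w 52.5 F [-0.5 -0.3  0.1]
sleeve 523 [541.4  41.1] 0.17
arbor w [(169, array([542. ,  40.9]), np.float64(0.15)), (352, array([542. ,  40.9]), np.float64(0.19)), (323, array([542.,  41.]), np.float64(0.21))] s (0, None)
```

View pics/m5.png

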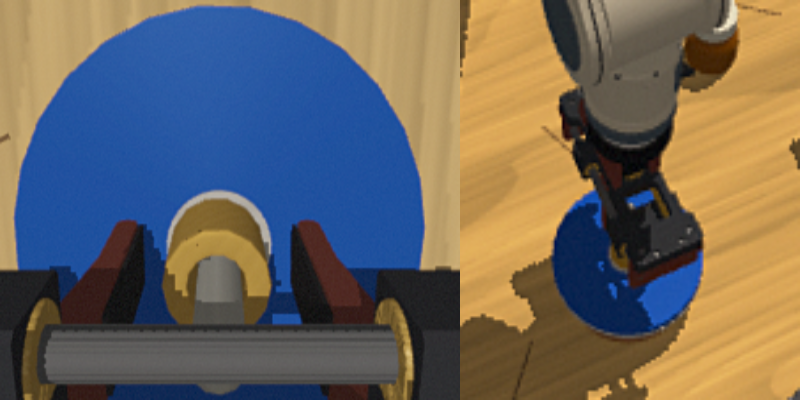

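The sleeve is seated round the arbor, released, and the arbor stands through its bore. Next I'll raise the gripper 32 mm and grip the arbor.

>>> {"name": "jog_arm", "arguments": {"travel": [[0, 0, 0.01], [0, 0, 0.02], [0, 0, 0.03], [0, 0, 0.045], [0, 0, 0.06], [0, 0, 0.07], [0.001, -0.001, 0.08], [0.001, -0.001, 0.08], [0.001, -0.001, 0.08], [0.001, -0.001, 0.08]], "dr": [[0, 0, 0], [0, 0, 0], [0, 0, 0], [0, 0, 0], [0, 0, 0], [0, 0, 0], [0, 0, 0], [0, 0, 0], [0, 0, 0], [0, 0, 0]]}}

```text
t: 11.6
ee_pos: [541.8, 41.4, 77.1]
orientation: [3.141, -0.001, -0.008]
ft_force: [-1.0, -0.4, 0.2]
width: 53.0
```

>>> {"name": "jog_arm", "arguments": {"travel": [[0, 0, 0], [0, 0, 0], [0, 0, 0], [0, 0, 0], [0, 0, 0], [0, 0, 0], [0, 0, 0], [0, 0, 0], [0, 0, 0], [0, 0, 0]], "dr": [[0, 0, 0], [0, 0, 0], [0, 0, 0], [0, 0, 0], [0, 0, 0], [0, 0, 0], [0, 0, 0], [0, 0, 0], [0, 0, 0], [0, 0, 0]], "hand": -1}}

```text
t: 12.6
ee_pos: [541.9, 41.4, 77.1]
orientation: [3.141, -0.001, -0.007]
ft_force: [1.2, 0.1, -1.6]
width: 13.4
```

```bash
python3 rel.py 6
```

```text
t 12.6 [541.9  41.4  77.1] x [ 1.0e+00 -8.0e-04 -4.7e-03] z [-4.7e-03 -9.0e-04 -1.0e+00] w 13.4 F [ 1.2  0.1 -1.6]
sleeve 0 [541.9  41.4] nan
arbor w [(106, array([541.9,  40.9]), np.float64(0.17)), (205, array([541.9,  41.1]), np.float64(0.61)), (357, array([541.9,  41.3]), np.float64(1.01))] s (5, None)rel.py:10: RuntimeWarning: Mean of empty slice.
  print('sleeve',len(q),f.x.round(1),np.abs(f.fun).mean().round(2))
  ret = ret.dtype.type(ret / rcount)
```

The arbor is gripped at a width of 13.4 mm. I'll lift slowly, 100 mm in total over two calls.

>>> {"name": "jog_arm", "arguments": {"travel": [[0, 0, 0.004], [0, 0, 0.012], [0, 0, 0.025], [0, 0, 0.04], [0, 0, 0.055], [0, 0, 0.07], [0, 0, 0.085], [0, 0, 0.1], [0, 0, 0.115], [0, 0, 0.125]], "dr": [[0, 0, 0], [0, 0, 0], [0, 0, 0], [0, 0, 0], [0, 0, 0], [0, 0, 0], [0, 0, 0], [0, 0, 0], [0, 0, 0], [0, 0, 0]]}}

```text
t: 13.7
ee_pos: [542.1, 41.4, 127.8]
orientation: [3.141, -0.001, -0.006]
ft_force: [0.7, -0.4, -9.0]
width: 13.4
```

>>> {"name": "jog_arm", "arguments": {"travel": [[0, 0, 0.012], [0, 0, 0.027], [0, 0, 0.042], [0, 0, 0.057], [0, 0, 0.072], [0, 0, 0.087], [0, 0, 0.1], [0, 0, 0.112], [0, 0, 0.12], [0, 0, 0.125]], "dr": [[0, 0, 0], [0, 0, 0], [0, 0, 0], [0, 0, 0], [0, 0, 0], [0, 0, 0], [0, 0, 0], [0, 0, 0], [0, 0, 0], [0, 0, 0]]}}

```text
t: 14.7
ee_pos: [542.1, 41.4, 178.1]
orientation: [3.141, -0.001, -0.006]
ft_force: [-0.0, 0.6, -8.5]
width: 13.2
```

>>> {"name": "jog_arm", "arguments": {"travel": [[0, 0, 0], [0, 0, 0], [0, 0, 0], [0, 0, 0], [0, 0, 0], [0, 0, 0], [0, 0, 0], [0, 0, 0], [0, 0, 0], [0, 0, 0]], "dr": [[0, 0, 0], [0, 0, 0], [0, 0, 0], [0, 0, 0], [0, 0, 0], [0, 0, 0], [0, 0, 0], [0, 0, 0], [0, 0, 0], [0, 0, 0]]}}

```text
t: 15.7
ee_pos: [542.1, 41.4, 178.1]
orientation: [3.141, -0.001, -0.006]
ft_force: [0.2, 0.2, -7.9]
width: 13.2
```

```bash
python3 - <<'E'
from st import *
for n in('wrist','scene'):
    d=grab(n,n[0]+'7');P=cloud(d);hsv=cv2.cvtColor(d['pixels'],cv2.COLOR_RGB2HSV)
    m=cv2.inRange(hsv,(100,130,30),(125,255,255))>0
    q=P[m&(np.hypot(*(P[...,:2]-(542,41)).transpose(2,0,1))<72)&(P[...,2]>60)]
    A=np.c_[q[:,:2]-(542,41),np.ones(len(q))];c=np.linalg.lstsq(A,q[:,2],rcond=None)[0]
    print(n,len(q),'face z',c[2].round(1),'tilt deg',np.degrees(np.hypot(*c[:2])).round(2))
    b=(hsv[...,0]>14)&(hsv[...,0]<30)&(hsv[...,1]>90)
    q=P[b&(np.hypot(*(P[...,:2]-(542,41)).transpose(2,0,1))<22)&(P[...,2]>110)]
    if len(q):print(' sleeve z',np.percentile(q[:,2],[2,50,98]).round(1))
a=cv2.imread('pics/w7.png');b=cv2.imread('pics/s7.png')[60:300,100:420]
cv2.imwrite('pics/m7.png',np.hstack([cv2.resize(a,(400,300)),cv2.resize(b,(400,300))]))
E
```

```text
t 15.7 [542.1  41.4 178.1] x [ 1.0e+00 -9.0e-04 -3.8e-03] z [-3.8e-03 -8.0e-04 -1.0e+00] w 13.2 F [ 0.2  0.2 -7.9]
wrist 17801 face z 143.6 tilt deg 3.55
 sleeve z [149.9 282.6 288. ]
scene 1604 face z 143.8 tilt deg 1.17
 sleeve z [142.9 164.6 301.1]
```

View pics/m7.png

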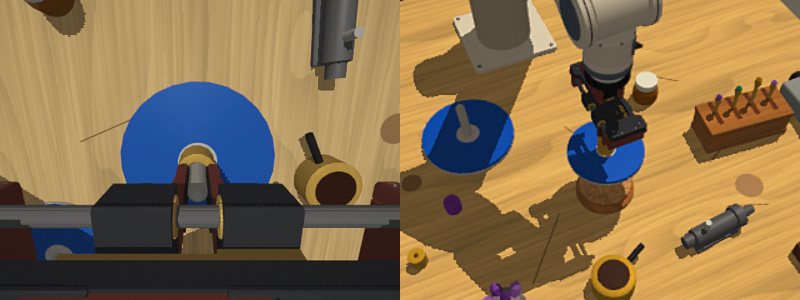

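The lap hangs clear above the stand, with the sleeve at its foot. The wrist tilt reading of 3.55° may include outliers, so I'll redo the fit robustly.

```bash
python3 - <<'E'
from h import *
from scipy.optimize import least_squares
for tag,ref in(('w7',(100,185)),('s7',(100,185)),('w5',(34,50))):
    d=pickle.load(open(f'pics/{tag}.pkl','rb'));P=cloud(d);hsv=cv2.cvtColor(d['pixels'],cv2.COLOR_RGB2HSV)
    m=cv2.inRange(hsv,(100,130,30),(125,255,255));m=cv2.erode(m,np.ones((5,5)))>0
    q=P[m&(np.hypot(*(P[...,:2]-(542,41)).transpose(2,0,1))<72)&(P[...,2]>ref[0])&(P[...,2]<ref[1])]
    A=np.c_[q[:,:2]-(542,41),np.ones(len(q))]
    f=least_squares(lambda c:A@c-q[:,2],(0,0,q[:,2].mean()),loss='soft_l1',f_scale=.5);c=f.x
    print(tag,len(q),c[2].round(1),'slopes deg',np.degrees(c[:2]).round(2),'res',np.percentile(np.abs(A@c-q[:,2]),[50,95]).round(2))
E
```

```text
w7 17011 144.0 slopes deg [-0.13  0.06] res [0.43 1.26]
s7 1268 142.3 slopes deg [-0.09  0.02] res [0.98 2.95]
w5 22118 43.0 slopes deg [0.01 0.03] res [0.41 1.2 ]
```

The lap is level (0.15° or less), about 101 mm up and steady. Handing in.

```bash
python3 -c "
from st import *
print(ticket.close_job())"
```

```text
t 15.8 [542.1  41.4 178.1] x [ 1.0e+00 -8.0e-04 -3.8e-03] z [-3.8e-03 -9.0e-04 -1.0e+00] w 13.1 F [-0.   0.4 -8.9]
the job is handed in; nothing more can be done
None
```

I fitted the wide-bored sleeve over the arbor of the smaller lap and let go of it. I then gripped the bare arbor and lifted the lap about 100 mm, still holding it when I handed in at 15.8 s. No verdict is reported.

- **Sleeve:** after release it was within 0.6 mm of the arbor axis, resting on the face. After the lift the picture shows it still at the foot of the arbor, but its height then was not cleanly measured.
- **Lap:** it is level to about 0.15° and about 101 mm above its resting height. The gripper was steady, with 13 mm between the fingers and an 8–9 N load.
- **Disagreements:** a first plain plane fit gave 3.55° from the wrist camera and 1.17° from the scene camera. Robust fits with stray pixels removed gave about 0.1° from both cameras. The scene camera put the arbor 1–2 mm off from the wrist camera; I used the wrist value, and the sleeve went on without contact force.
- **Bystanders:** the narrow sleeve and the bystanders in view look undisturbed in the last picture; I did not measure their positions again.

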